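Slide the gel tray into the photo hood up to its sprung stop

ROBOT

A 6-joint arm with a two-finger parallel gripper is mounted at the origin on a cart in front of the work surface, level with it; the furniture and walls round the work are solid. World frame = base frame: x ahead of the robot, y to its left, z up, the work surface at z = 0. Lengths are in mm, angles in rad, forces in N, time in s.
With the tool pointing down it reaches from about 250 to 775 mm from the base axis. Payload 4 kg.
Tool frame: the origin (TCP) lies midway between the tips of the shut fingers; the grasp point (between the pads) lies 19 mm behind it (robot.pinch_z is the distance from the TCP to the grasp point, in mm); z points along the fingers, y is the line along which they close (so a half turn about z gives the same grasp; the last joint's range is limited). The gripper opens to 85 mm and grips with 20 to 120 N. Pads are 22 mm wide; open, the fingers measure 114 mm over their backs; the gripper's body (76 mm by 85 mm) begins 54 mm behind the grasp point. The pads swing forward as they close: fully open they stand 13 mm farther back than shut.
Start: joints at [1.107, 0.087, 1.371, -0, 1.684, -0.103], TCP at [194.172, 514.602, 231.341] pointing down, gripper open.
Joint ranges: [-3.1, 3.1], [-0.76, 2.03], [0.27, 2.55], [-1.08, 4.22], [0.17, 2.65], [-2.57, 2.57]. Speed limits (rad/s): [2.79, 2.79, 3.14, 3.14, 3.14, 3.14].

INTERFACE

Orientations are given as a unit quaternion [w, x, y, z].
In Python, from cell import readout, vision, robot gives the robot as it stands.
- The arm moves only by the shell command python3 -m jog 'ROWS' [OPENING] [FORCE]. ROWS is JSON, a list of rows, each an object of numbers: "tx", "ty", "tz": the shift along the tool's x, y, z in m; "ax", "ay", "az": the turn, a rotation vector about the tool's x, y, z in degrees. In form: [{"tx": .., "ty": .., "tz": .., "ax": .., "ay": .., "az": ..}, ...]. A call has exactly 10 rows; each row shifts and turns the commanded pose from where the row before left it, along the tool's axes as they then stand; what a row does not reach is not made up. A row lasts 1/12 s, in which the tool goes at most 41.7 mm and 7.16 degrees, less where a joint would pass 70% of its speed; a pose out of reach is approached as far as the arm can. A call is refused whole if a number of a shift passes 0.0417 or a number of a turn 7.16, either way. A call with a gripper value outside its range is refused whole. OPENING is the finger opening in m, from 0 to 0.0854, set as the call begins (- or left out, the last holds). The fingers move at their own pace and stop on an object; FORCE is the grip in N (left out, the last holds). Time passes only in rows, so rows that do not move let the fingers close, or fill a call up. It gives the time, the measured TCP pose, the force, the opening and the grip force at its end, in the units of the state.
- readout.get_obs(): the state, without advancing time (a new reading comes with each control period).
- vision.snapshot(name): name is "side" or "top"; returns a dict with "pixels" (384x512x3 uint8, red, green, blue), "z_map" (384x512 float32, mm along the optical axis (not along the pixel's ray), 0 where there is no reading), "fx", "fy", "cx", "cy" (pixels), "dist" ([k1, k2, p1, p2, k3] as OpenCV has them; the pictures are not rectified), "extrinsics" (4x4, takes a point from world to camera coordinates). Camera axes: x right, y down, z forward; pixel columns grow to the right and rows downward; lengths in mm; the calibration is good to about 2 mm. A picture is of the moment at which its call begins.
- robot.finish_job(): hands the job in; it is judged then, once.
The state is a dict: "time_s": time; "qpos": joint angles; "qd": joint speeds; "joint_efforts": joint torques, N m; "tcp_pos": TCP position; "ee_rot": TCP orientation; "contact_force": force on the tool from outside, world axes, zero at the start; "moment": the same for the moment, N m; "grip_width": opening from 0.0 (shut) to 1.0 (fully open); "grip_force": force on a finger pad.
Only numpy, scipy, OpenCV 4.12 (cv2) and the standard library are available. Lean on these libraries where they do the work, as an engineer would, in place of code of your own. Each camera call takes 0.05 s, during which the arm holds its last target. There are 200 camera calls.

TASK

Get the empty clear gel tray ready for its blank picture: bring it to the slot of the white photo hood, one of its two upright walls leading, and slide it in under the hanging flap, between the guide rails, until it presses against the sprung stop inside. Somebody has re-set that stop, so go by feel: press the tray gently on to it so that the pad gives two or three millimetres and hold it there a moment, but never drive the pad near the end of its spring. Then draw back so that the flap hangs shut with the whole tray behind it, and leave the petri dishes, the timer and the reagent bottle where they stand.

Things in the scene. Friction and masses are not known exactly. Their poses are not given: they have to be found in the camera images.
- tray: clear gel casting tray, about 70 g, 88 x 120 x 26 mm, flat on the worktop, friction about 1 N; same either way round. Origin: centre of the underside, z up. Two upright walls, 4 mm thick, 120 mm long (along y), 26 mm high, outer faces at x = -44 and +44 mm; a 4 mm floor; the ends at y = -60 and +60 mm are open. A wall can be pinched from above. A tall PC tower stands close behind its start.
- hood: fixed white photo hood, 160 mm wide, 155 mm deep, 216 mm high with the camera on top; its slot faces the robot. Origin: on the worktop in the middle of the slot, in the plane of the hanging flap; x leads level into the hood, y to the left along the slot, z up. The slot's floor is the worktop. Inside, across the tray's path, is the sprung stop (see nearest_stop).
- lintel (a point): middle of the upper front edge of the bar over the slot (hood x = -5, z = 76 mm); under the bar 70 mm are clear. Above this edge the hood's front slopes back at 56 degrees from vertical, up to x = +70, z = 126 mm. So a gripper tilted about 45 degrees, fingers pointing in and down, can push up to 38 mm past the flap; an upright one cannot.
- guide_left (a point): inner top edge of the left guide rail where its straight part begins (hood x = -3, y = +63.5, z = 18 mm). The rails stand on the worktop, 18 mm high, 127 mm apart, parallel to hood x. In front of this point each flares outward at 0.5 rad for about 30 mm, to some 155 mm apart at hood x = -32 mm.
- guide_right (a point): the same point of the right guide rail (hood y = -63.5 mm)
- nearest_stop (a point): nearest place the stop's pad face can have (hood x = 108 mm); it may be set up to 12 mm deeper, which is not measured. So the tray meets the resting pad with its origin at hood x = 64 to 76 mm, the outer face of its near wall 20 to 32 mm past the flap's plane. The pad is 90 mm wide, 2 to 24 mm above the worktop.
- flap (a joint): grey flap, 124 mm wide, on a hinge 72 mm above the worktop in the plane hood x = 0; lower edge 23 mm up, so the tray's walls lift it. Value in rad: 0 hanging shut, growing as it swings inward; it cannot swing outward and falls shut by itself. It drops in front of the tray's near wall once that wall's outer face is about 17 mm past its plane. Resists with under 1 N.
- stop_pad (a joint): travel (not place) of the stop's sprung pad in m: 0 at rest, growing as the tray presses it inward; 2.5 N per mm, well damped, hard end at 6 mm. It returns when let go and takes the tray back with it by that much. Pressing it 1 to 4 mm (3 to 10 N) is right; over 4.5 mm is too hard.
- petri: stack of three clear petri dishes, 91 mm across, 45 mm high; origin at the centre of its underside; to be left alone
- timer: white bench timer with three buttons, 62 x 66 x 18 mm; origin at the centre of its underside; to be left alone
- reagent: clear reagent bottle with a blue screw cap, 78 mm across, 156 mm high; origin at the centre of its underside; to be left alone

How it is judged:
By the outcome, as a careful person would: the job done as asked, in the order asked, and still so for the second after the job is handed in, with the robot touching nothing.
It also fails if it takes over 58 s, if anything falls off the work surface, if the arm or the gripper's body presses on something with over 40 N, if the wrist force passes 120 N, or if a joint passes its speed limit or range.

## Working session

There is one attempt and no reset: what is moved stays moved. The work goes in short steps, Python scripts to look and compute and a shell command to move; the robot and the scene stay as the last step left them, time stands still between calls to the robot, and variables do not carry over. Pictures are saved under pics/ and viewed, at most 10 in all, crops included, and the job is handed in when it is done.

```bash
ls; mkdir -p pics; cat > h.py <<'E'
import numpy as np, cv2, pickle
from cell import readout, vision, robot
def snap(n, f):
    s=vision.snapshot(n); pickle.dump(s,open(f'pics/{f}.pkl','wb')); cv2.imwrite(f'pics/{f}.png',cv2.resize(s['pixels'][:,:,::-1],None,fx=1.5,fy=1.5,interpolation=cv2.INTER_CUBIC)); return s
def load(f): return pickle.load(open(f'pics/{f}.pkl','rb'))
def ray(s,u,v):
    K=np.array([[s['fx'],0,s['cx']],[0,s['fy'],s['cy']],[0,0,1]]); E=np.array(s['extrinsics'])
    p=cv2.undistortPoints(np.array([[[u,v]]],float),K,np.array(s['dist'],float))[0,0]
    R=E[:3,:3]; return -R.T@E[:3,3], R.T@np.array([p[0],p[1],1.])
def atz(s,u,v,z):
    o,d=ray(s,u,v); return o+d*(z-o[2])/d[2]
def depth(s,u,v):
    o,d=ray(s,u,v); return o+d*s['z_map'][int(round(v)),int(round(u))]
def tri(s1,a,s2,b):
    o1,d1=ray(s1,*a); o2,d2=ray(s2,*b); A=np.c_[d1,-d2]; t=np.linalg.lstsq(A,o2-o1,rcond=None)[0]
    p,q=o1+t[0]*d1,o2+t[1]*d2; return (p+q)/2,np.linalg.norm(p-q)
E
python3 -c "
from h import *
for n in('side','top'):
    s=snap(n,n+'0'); print(n,np.round(s['extrinsics'],3).tolist(),s['fx'],s['cx'],s['dist'])
print(readout.get_obs())"
```

```text
pics
side [[-0.264, 0.965, 0.011, 118.977], [0.829, 0.233, -0.508, -386.562], [-0.493, -0.125, -0.861, 1761.315], [0.0, 0.0, 0.0, 1.0]] 399.2025270567064 257.21890875544943 [-0.13017305  0.          0.          0.          0.        ]
top [[0.002, -1.0, 0.015, 10.371], [-0.988, -0.004, -0.153, 528.456], [0.153, -0.015, -0.988, 1417.372], [0.0, 0.0, 0.0, 1.0]] 396.1136763950885 256.1123435943469 [0.03955859 0.         0.         0.         0.        ]
{'time_s': 0.1, 'qpos': array([ 1.10688583e+00,  8.78902066e-02,  1.37212775e+00,  1.49348868e-05,
        1.68360786e+00, -1.03104761e-01]), 'qd': array([ 0.00114682, -0.00144443, -0.00293418,  0.0002705 ,  0.00037408,
       -0.00059085]), 'joint_efforts': array([ 2.54408114e-03, -3.53013039e+01, -3.14218605e+01, -2.19688018e-04,
        7.95103930e-03, -1.92383658e-05]), 'tcp_pos': array([193.9624187 , 514.17573091, 230.23870465]), 'ee_rot': array([-2.91488537e-04,  1.79425008e-01,  9.83771128e-01, -9.73926422e-04]), 'contact_force': array([ 0.30538939, -0.19985968, -0.93605885]), 'moment': array([0.0549364 , 0.01886468, 0.00094316]), 'grip_force': 0.0, 'grip_width': 0.9993245637573795}
```

View pics/side0.png

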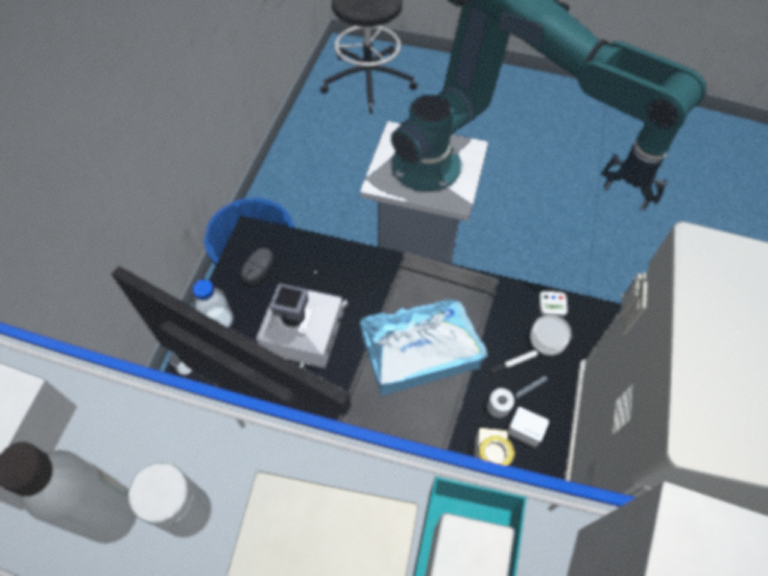

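View pics/top0.png

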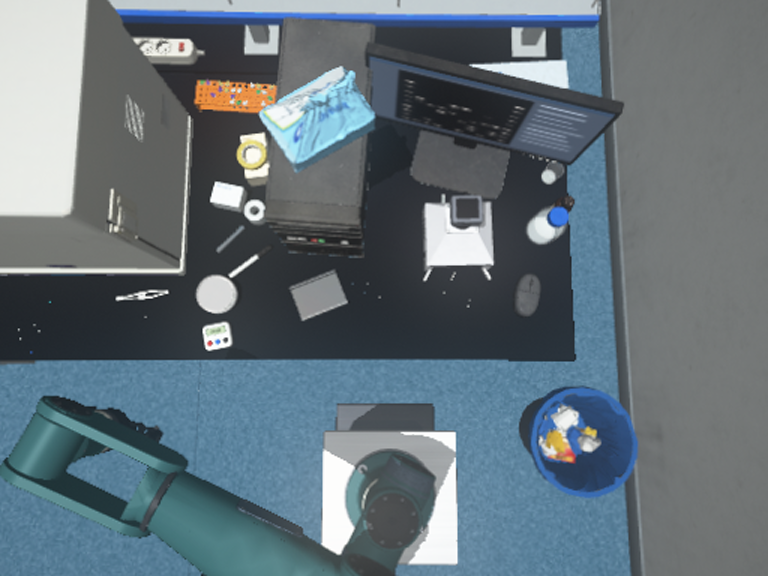

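Top view: the tray is at about (319,295) with the tower just behind it, the hood at (460,235) with flared rails ending at (428,275) and (490,273), the petri at (217,294), the timer at (217,336) and the bottle at (548,222). In the side view the tower hides the tray.

```bash
python3 -c "
from h import *
s=load('top0'); im=s['pixels'][:,:,::-1]
a=cv2.resize(im[165:225,180:350],None,fx=4.7,fy=4.7,interpolation=cv2.INTER_CUBIC)
a=np.clip(a.astype(float)*1.5,0,255).astype(np.uint8)
b=cv2.resize(im[125:195,265:350],None,fx=4.7,fy=4.7,interpolation=cv2.INTER_CUBIC)
o=np.zeros((600,800,3),np.uint8); o[:a.shape[0],:a.shape[1]]=a[:,:800]
# side crop of hood
t=load('side0')['pixels'][:,:,::-1]; c=cv2.resize(t[175:255,160:245],None,fx=4,fy=4,interpolation=cv2.INTER_CUBIC); c=np.clip(c*1.2,0,255).astype(np.uint8)
o[282:600,:340]=c[:318]
b=b[:318]; o[282:282+b.shape[0],380:380+b.shape[1]]=b
cv2.imwrite('pics/c1.png',o)
for u,v in [(213,196),(218,190),(210,200),(300,150),(310,140),(145,196),(145,224),(365,148),(240,150),(225,155),(200,200),(280,200)]: print((u,v),np.round(depth(s,u,v),1))
"
```

```text
(213, 196) [481.6 173.4  -1.1]
(218, 190) [503.8 154.6   3.8]
(210, 200) [466.1 184.    2.3]
(300, 150) [ 628.2 -139.4  134.2]
(310, 140) [ 641.7 -161.8  219.2]
(145, 196) [475.5 414.8  43.8]
(145, 224) [375.8 417.6  15.6]
(365, 148) [ 635.8 -365.6  136.8]
(240, 150) [576.9  64.2 344.9]
(225, 155) [576.2 112.2 280.1]
(200, 200) [465.7 220.9   5. ]
(280, 200) [468.2 -79.2  -8.5]
```

View pics/c1.png

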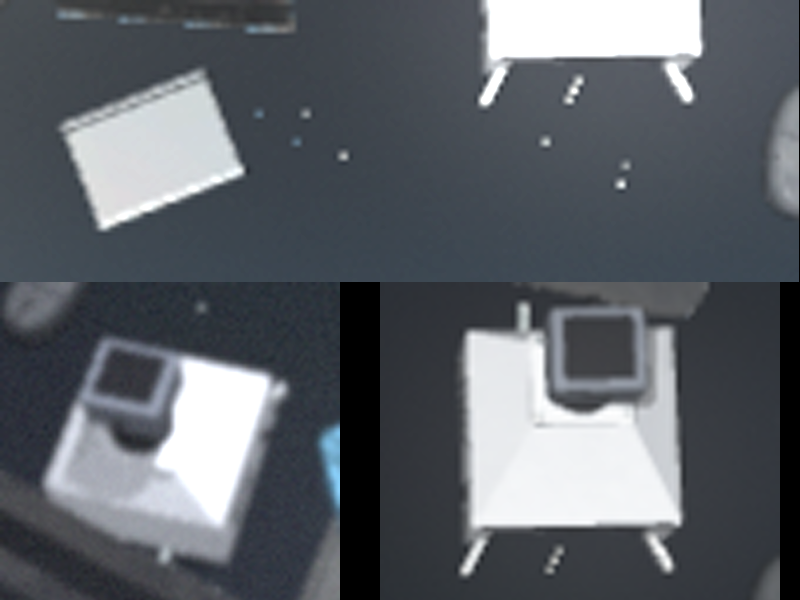

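The crop shows the tray's corners at (62,128), (205,70), (244,174) and (103,229), with its walls as the far and near long edges. The hood's bar edge runs (487,57)–(700,55), the rail tips are at (483,104) and (690,100), and the rails start at about (507,66) and (669,64).

```bash
python3 -c "
from h import *
s=load('top0')
P=lambda x,y,z: atz(s,180+(x+.5)/4.7-.5,165+(y+.5)/4.7-.5,z)
A,B,C,D=[P(62,128,26),P(205,70,26),P(244,174,0),P(103,229,0)]
for p in (A,B,C,D): print('tray',np.round(p,1))
print(np.linalg.norm((A-B)[:2]),np.linalg.norm((C-D)[:2]),np.linalg.norm((B-C)[:2]),np.linalg.norm((A-D)[:2]), 'ctr',(A+B+C+D)/4, [np.degrees(np.arctan2(*(q-p)[:2])) for p,q in((B,A),(C,D))])
for n,x,y,z in [('tipL',483,104,18),('tipR',690,100,18),('straightL',507,66,18),('straightR',669,64,18),('barL',487,57,76),('barR',700,55,76)]: print(n,np.round(P(x,y,z),1))
# front bar of hood, second crop: origin 265,125; roof
Q=lambda x,y,z: atz(s,265+(x-380+.5)/4.7-.5,125+(y-282+.5)/4.7-.5,z)
for n,x,y,z in [('barL',468,527,76),('barR',681,524,76),('slopetopL',532,424,126),('slopetopR',633,424,126)]: print(n,np.round(Q(x,y,z),1))
# depth plane check: tray & table & tower
z=s['z_map']
def med(u0,u1,v0,v1):
    return np.round(np.median([depth(s,u,v) for u in range(u0,u1) for v in range(v0,v1) if z[v,u]>0],axis=0),1)
print('tray floor',med(205,220,190,202),'table',med(240,275,205,225),'towerfront',med(195,235,155,165), med(195,235,165,169),'slope',med(300,308,158,172))
"
```

```text
tray [493.6 245.5  26. ]
tray [540.2 134.1  26. ]
tray [460.5 103.6   0. ]
tray [416.3 214.7   0. ]
120.75049767813631 119.58390469372488 85.3782000480714 83.14391820029763 ctr [477.66603469 174.44732307  13.        ] [np.float64(-22.721858090438786), np.float64(-21.66477312908058)]
tipL [515.2 -86.4  18. ]
tipR [ 519.1 -251.1   18. ]
straightL [ 545.8 -105.8   18. ]
straightR [ 548.  -235.1   18. ]
barL [543.2 -85.   76. ]
barR [ 545.5 -248.4   76. ]
barL [543.2 -85.4  76. ]
barR [ 546.3 -248.8   76. ]
slopetopL [ 612.9 -129.5  126. ]
slopetopR [ 613.2 -204.8  126. ]
tray floor [482.8 176.7   3.9] table [ 4.139e+02  7.900e+00 -2.000e-01] towerfront [578.6 151.2 197.5] [577.1 162.4  87.9] slope [ 584.4 -155.2  103. ]
```

```bash
cat > d.py <<'E'
# usage: d.py x y z yaw_of_tool_y tilt  -> shift in present tool axes (mm), turn rotvec (deg, in present tool axes)
import sys, numpy as np
from scipy.spatial.transform import Rotation as R
from cell import readout
o=readout.get_obs(); w=o['ee_rot']; r=R.from_quat([w[1],w[2],w[3],w[0]])
print('t',round(o['time_s'],2),'tcp',o['tcp_pos'].round(1),'F',o['contact_force'].round(1),'M',o['moment'].round(2),'grip',round(o['grip_width'],3),round(o['grip_force'],1))
print('toolx',r.as_matrix()[:,0].round(3),'y',r.as_matrix()[:,1].round(3),'z',r.as_matrix()[:,2].round(3),'q',o['qpos'].round(2))
if len(sys.argv)>1:
    x,y,z,yaw,tilt=map(float,sys.argv[1:6])
    a=np.radians(yaw); Y=np.array([np.cos(a),np.sin(a),0]); Z=np.array([0,0,-1.]); X=np.cross(Y,Z)
    T=R.from_matrix(np.c_[X,Y,Z])*R.from_euler('y',tilt,degrees=True)
    print('shift',r.inv().apply(np.array([x,y,z])-o['tcp_pos']).round(1),'turn',np.degrees((r.inv()*T).as_rotvec()).round(2), 'shift in target axes',T.inv().apply(np.array([x,y,z])-o['tcp_pos']).round(1))
E
M='{"tx":-0.033,"ty":-0.023,"tz":0.008}'
python3 -m jog '[{"tx":-0.033,"ty":-0.023,"tz":0.008},{"tx":-0.033,"ty":-0.023,"tz":0.008},{"tx":-0.033,"ty":-0.023,"tz":0.008},{"tx":-0.033,"ty":-0.023,"tz":0.008},{"tx":-0.033,"ty":-0.023,"tz":0.008},{"tx":-0.033,"ty":-0.023,"tz":0.008},{"tx":-0.033,"ty":-0.023,"tz":0.008},{"tx":-0.033,"ty":-0.023,"tz":0.008},{"tx":-0.033,"ty":-0.023,"tz":0.008},{"tx":-0.033,"ty":-0.023,"tz":0.008}]' 0.05 40; python3 d.py 438.8 158.5 100 22.2 0
```

```text
t 0.1 tcp [194.  514.2 230.2] F [ 0.3 -0.2 -0.9] M [0.05 0.02 0.  ] grip 0.999 0.0
toolx [-0.936  0.353  0.   ] y [ 0.353  0.936 -0.002] z [-0.001 -0.002 -1.   ] q [ 1.11  0.09  1.37  0.    1.68 -0.1 ]
shift [-354.7 -246.1  130.7] turn [-1.100e-01  4.000e-02  4.713e+01] shift in target axes [-421.8   92.3  130.2]invalid input
```

```bash
python3 -m jog '[{"tx":-0.033,"ty":-0.023,"tz":0.008,"ax":0,"ay":0,"az":0},{"tx":-0.033,"ty":-0.023,"tz":0.008,"ax":0,"ay":0,"az":0},{"tx":-0.033,"ty":-0.023,"tz":0.008,"ax":0,"ay":0,"az":0},{"tx":-0.033,"ty":-0.023,"tz":0.008,"ax":0,"ay":0,"az":0},{"tx":-0.033,"ty":-0.023,"tz":0.008,"ax":0,"ay":0,"az":0},{"tx":-0.033,"ty":-0.023,"tz":0.008,"ax":0,"ay":0,"az":0},{"tx":-0.033,"ty":-0.023,"tz":0.008,"ax":0,"ay":0,"az":0},{"tx":-0.033,"ty":-0.023,"tz":0.008,"ax":0,"ay":0,"az":0},{"tx":-0.033,"ty":-0.023,"tz":0.008,"ax":0,"ay":0,"az":0},{"tx":-0.033,"ty":-0.023,"tz":0.008,"ax":0,"ay":0,"az":0}]' 0.05 40; python3 d.py 438.8 158.5 100 22.2 0
```

```text
time_s: 0.93
tcp_pos: [422.1, 181.1, 150.6]
ee_rot: [-0.0, 0.179, 0.984, 0.0]
contact_force: [0.6, 0.7, -0.5]
grip_width: 0.583
grip_force: 0.0
t 0.93 tcp [422.1 181.1 150.6] F [ 0.6  0.7 -0.5] M [-0.03 -0.    0.02] grip 0.583 0.0
toolx [-0.936  0.353  0.   ] y [0.353 0.936 0.   ] z [-0.  0. -1.] q [ 0.28 -0.09  1.7   0.    1.52 -0.93]
shift [-23.6 -15.2  50.6] turn [-0.000e+00 -2.000e-02  4.713e+01] shift in target axes [-27.2   6.9  50.6]
```

```bash
python3 -m jog '[{"tx":0,"ty":0,"tz":0.005,"ax":0,"ay":0,"az":5.9},{"tx":0,"ty":0,"tz":0.005,"ax":0,"ay":0,"az":5.9},{"tx":0,"ty":0,"tz":0.005,"ax":0,"ay":0,"az":5.9},{"tx":0,"ty":0,"tz":0.005,"ax":0,"ay":0,"az":5.9},{"tx":0,"ty":0,"tz":0.005,"ax":0,"ay":0,"az":5.9},{"tx":0,"ty":0,"tz":0.005,"ax":0,"ay":0,"az":5.9},{"tx":0,"ty":0,"tz":0.005,"ax":0,"ay":0,"az":5.9},{"tx":0,"ty":0,"tz":0.005,"ax":0,"ay":0,"az":5.9},{"tx":-0.014,"ty":0.003,"tz":0.005,"ax":0,"ay":0,"az":0},{"tx":-0.012,"ty":0.003,"tz":0.005,"ax":0,"ay":0,"az":0}]' 0.03; python3 d.py 438.8 158.5 9 22.2 0
```

```text
time_s: 1.77
tcp_pos: [436.8, 160.8, 100.6]
ee_rot: [-0.0, 0.558, 0.83, -0.0]
contact_force: [0.4, -0.3, -0.4]
grip_width: 0.349
grip_force: 0.0
t 1.77 tcp [436.8 160.8 100.6] F [ 0.4 -0.3 -0.4] M [ 0.05 -0.05 -0.02] grip 0.349 0.0
toolx [-0.378  0.926  0.   ] y [ 0.926  0.378 -0.001] z [-0.001 -0.    -1.   ] q [ 0.23 -0.04  1.76 -0.    1.42 -0.16]
shift [-2.9  1.  91.6] turn [-0.05 -0.    0.01] shift in target axes [-2.9  1.  91.6]
```

```bash
python3 -m jog '[{"tx":-0.002,"ty":0.001,"tz":0.012,"ax":0,"ay":0,"az":0},{"tx":0,"ty":0,"tz":0.012,"ax":0,"ay":0,"az":0},{"tx":0,"ty":0,"tz":0.012,"ax":0,"ay":0,"az":0},{"tx":0,"ty":0,"tz":0.012,"ax":0,"ay":0,"az":0},{"tx":0,"ty":0,"tz":0.012,"ax":0,"ay":0,"az":0},{"tx":0,"ty":0,"tz":0.01,"ax":0,"ay":0,"az":0},{"tx":0,"ty":0,"tz":0.008,"ax":0,"ay":0,"az":0},{"tx":0,"ty":0,"tz":0.006,"ax":0,"ay":0,"az":0},{"tx":0,"ty":0,"tz":0.004,"ax":0,"ay":0,"az":0},{"tx":0,"ty":0,"tz":0.003,"ax":0,"ay":0,"az":0}]'; python3 d.py 438.8 158.5 9 22.2 0; python3 -m jog '[{"tx":0,"ty":0,"tz":0,"ax":0,"ay":0,"az":0},{"tx":0,"ty":0,"tz":0,"ax":0,"ay":0,"az":0},{"tx":0,"ty":0,"tz":0,"ax":0,"ay":0,"az":0},{"tx":0,"ty":0,"tz":0,"ax":0,"ay":0,"az":0},{"tx":0,"ty":0,"tz":0,"ax":0,"ay":0,"az":0},{"tx":0,"ty":0,"tz":0,"ax":0,"ay":0,"az":0},{"tx":0,"ty":0,"tz":0,"ax":0,"ay":0,"az":0},{"tx":0,"ty":0,"tz":0,"ax":0,"ay":0,"az":0},{"tx":0,"ty":0,"tz":0,"ax":0,"ay":0,"az":0},{"tx":0,"ty":0,"tz":0,"ax":0,"ay":0,"az":0}]' 0 40;  python3 d.py 438.8 158.5 9 22.2 0
```

```text
time_s: 2.6
tcp_pos: [438.8, 159.6, 10.0]
ee_rot: [-0.0, 0.558, 0.83, -0.0]
contact_force: [0.7, 0.1, -0.1]
grip_width: 0.35
grip_force: 0.0
t 2.6 tcp [438.8 159.6  10. ] F [ 0.7  0.1 -0.1] M [ 0.01 -0.03  0.01] grip 0.35 0.0
toolx [-0.377  0.926  0.   ] y [ 0.926  0.377 -0.   ] z [-0. -0. -1.] q [ 0.23  0.06  1.86  0.    1.22 -0.16]
shift [-1.  -0.4  1. ] turn [-0.01 -0.   -0.07] shift in target axes [-1.  -0.4  1. ]
time_s: 3.43
tcp_pos: [439.2, 159.8, 10.8]
ee_rot: [0.0, 0.558, 0.83, 0.0]
contact_force: [-0.7, -0.3, 3.9]
grip_width: 0.031
grip_force: 44.2
t 3.43 tcp [439.2 159.8  10.8] F [-0.7 -0.3  3.9] M [-0.05  0.11 -0.04] grip 0.031 44.2
toolx [-0.377  0.926 -0.   ] y [0.926 0.377 0.001] z [ 0.001  0.    -1.   ] q [ 0.23  0.06  1.86  0.    1.22 -0.16]
shift [-1.  -0.8  1.8] turn [ 0.06  0.   -0.07] shift in target axes [-1.  -0.8  1.8]
```

```bash
python3 -m jog '[{"tx":0,"ty":0,"tz":-0.002,"ax":0,"ay":0,"az":0},{"tx":0,"ty":0,"tz":-0.002,"ax":0,"ay":0,"az":0},{"tx":0,"ty":0,"tz":-0.001,"ax":0,"ay":0,"az":0},{"tx":0,"ty":-0.003,"tz":0,"ax":0,"ay":0,"az":3},{"tx":0,"ty":-0.003,"tz":0,"ax":0,"ay":0,"az":3},{"tx":0,"ty":-0.003,"tz":0,"ax":0,"ay":0,"az":3},{"tx":0,"ty":-0.003,"tz":0,"ax":0,"ay":0,"az":3},{"tx":0,"ty":-0.003,"tz":0,"ax":0,"ay":0,"az":3},{"tx":0,"ty":-0.003,"tz":0,"ax":0,"ay":0,"az":3},{"tx":0,"ty":-0.003,"tz":0,"ax":0,"ay":0,"az":3.1}]';  python3 d.py 416 -170 14 1.1 0
```

```text
time_s: 4.27
tcp_pos: [418.0, 154.8, 15.0]
ee_rot: [-0.0, 0.702, 0.712, -0.0]
contact_force: [0.4, 0.3, -0.3]
grip_width: 0.031
grip_force: 43.5
t 4.27 tcp [418.  154.8  15. ] F [ 0.4  0.3 -0.3] M [-0.05  0.04 -0.  ] grip 0.031 43.5
toolx [-0.015  1.    -0.   ] y [ 1.     0.015 -0.001] z [-0.001 -0.    -1.   ] q [0.23 0.01 1.9  0.   1.23 0.21]
shift [-324.7   -6.9    1.1] turn [-0.04  0.   -0.22] shift in target axes [-324.7   -8.2    1. ]
```

```bash
python3 -m jog '[{"tx":-0.01,"ty":0,"tz":0,"ax":0,"ay":0,"az":0},{"tx":-0.02,"ty":-0.001,"tz":0,"ax":0,"ay":0,"az":0},{"tx":-0.025,"ty":-0.001,"tz":0,"ax":0,"ay":0,"az":0},{"tx":-0.025,"ty":-0.001,"tz":0,"ax":0,"ay":0,"az":0},{"tx":-0.025,"ty":-0.001,"tz":0,"ax":0,"ay":0,"az":0},{"tx":-0.025,"ty":-0.001,"tz":0,"ax":0,"ay":0,"az":0},{"tx":-0.025,"ty":-0.001,"tz":0,"ax":0,"ay":0,"az":0},{"tx":-0.025,"ty":-0.001,"tz":0,"ax":0,"ay":0,"az":0},{"tx":-0.025,"ty":0,"tz":0,"ax":0,"ay":0,"az":0},{"tx":-0.025,"ty":0,"tz":0,"ax":0,"ay":0,"az":0}]';python3 -m jog '[{"tx":-0.025,"ty":0,"tz":0,"ax":0,"ay":0,"az":0},{"tx":-0.02,"ty":0,"tz":0,"ax":0,"ay":0,"az":0},{"tx":-0.02,"ty":0,"tz":0,"ax":0,"ay":0,"az":0},{"tx":-0.015,"ty":0,"tz":0,"ax":0,"ay":0,"az":0},{"tx":-0.01,"ty":0,"tz":0,"ax":0,"ay":0,"az":0},{"tx":-0.005,"ty":0,"tz":0,"ax":0,"ay":0,"az":0},{"tx":0,"ty":0,"tz":0,"ax":0,"ay":0,"az":0},{"tx":0,"ty":0,"tz":0,"ax":0,"ay":0,"az":0},{"tx":0,"ty":0,"tz":0,"ax":0,"ay":0,"az":0},{"tx":0,"ty":0,"tz":0,"ax":0,"ay":0,"az":0}]';  python3 d.py 416 -170 14 1.1 0
python3 -c "
from h import *
s=snap('top','top1'); im=s['pixels'][:,:,::-1]
a=cv2.resize(im[150:225,270:355],None,fx=8,fy=8,interpolation=cv2.INTER_CUBIC)
cv2.imwrite('pics/c2.png',np.clip(a*1.3,0,255).astype(np.uint8))"
```

```text
time_s: 5.1
tcp_pos: [415.0, -77.1, 15.2]
ee_rot: [0.0, 0.7, 0.714, -0.0]
contact_force: [0.2, 0.8, -0.2]
grip_width: 0.031
grip_force: 43.5
time_s: 5.93
tcp_pos: [417.1, -169.4, 15.2]
ee_rot: [-0.0, 0.7, 0.714, 0.0]
contact_force: [-0.9, 0.5, 0.4]
grip_width: 0.03
grip_force: 43.5
t 5.93 tcp [ 417.1 -169.4   15.2] F [-0.9  0.5  0.4] M [-0.01  0.07  0.02] grip 0.03 43.5
toolx [-0.019  1.     0.   ] y [ 1.     0.019 -0.   ] z [-0.  0. -1.] q [-0.51  0.02  1.89  0.    1.23 -0.53]
shift [-0.6 -1.2  1.2] turn [-0.02 -0.02  0.  ] shift in target axes [-0.6 -1.2  1.2]
```

View pics/c2.png

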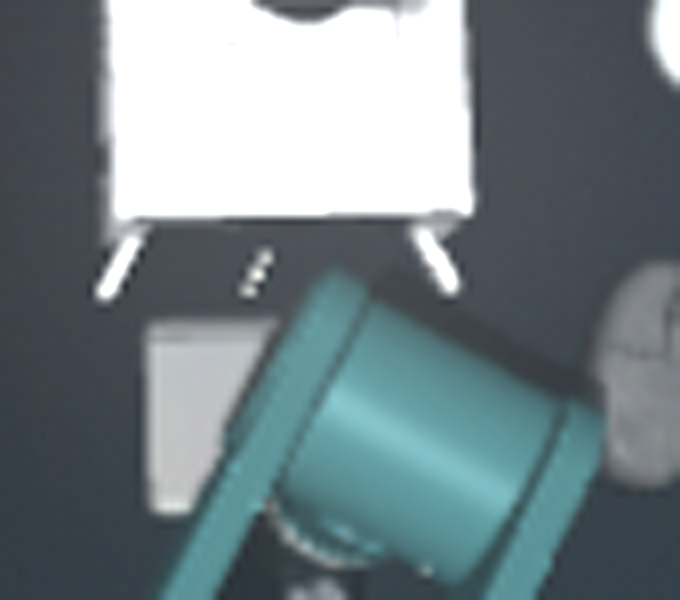

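The tray's far-left corner is at (145,322) and its near-left corner at (155,515). The rail tips are at (103,293) and (455,290), and the arm hides the tray's right half.

```bash
python3 -c "
from h import *
s=load('top1')
P=lambda x,y,z: np.round(atz(s,270+(x+.5)/8-.5,150+(y+.5)/8-.5,z),1)
for n,x,y,z in [('farL',145,322,29),('farL2',148,342,29),('nearL',155,515,3),('nearLtop',153,505,29),('far mid',240,322,29),('tipL',103,296,18),('tipR',456,293,18),('tipLmid',107,290,18),('tipRmid',452,286,18),('strL',140,230,18),('strR',415,230,18),('barL',113,217,76),('barR',472,212,76)]: print(n,P(x,y,z))
"
```

```text
farL [ 502.2 -105.1   29. ]
farL2 [ 492.8 -106.4   29. ]
nearL [ 414.8 -111.3    3. ]
nearLtop [ 417.5 -107.9   29. ]
far mid [ 502.3 -149.1   29. ]
tipL [515.8 -86.6  18. ]
tipR [ 517.9 -251.6   18. ]
tipLmid [518.6 -88.5  18. ]
tipRmid [ 521.2 -249.9   18. ]
strL [ 547.1 -104.2   18. ]
strR [ 547.7 -233.2   18. ]
barL [543.4 -86.6  76. ]
barR [ 546.4 -248.5   76. ]
```

```bash
python3 -m jog '[{"tx":-0.0015,"ty":0,"tz":0.001,"ax":0,"ay":0,"az":0.3},{"tx":0,"ty":0,"tz":0.001,"ax":0,"ay":0,"az":0},{"tx":0,"ty":0,"tz":0.001,"ax":0,"ay":0,"az":0},{"tx":0,"ty":0,"tz":0.0005,"ax":0,"ay":0,"az":0},{"tx":0,"ty":0.004,"tz":0,"ax":0,"ay":0,"az":0},{"tx":0,"ty":0.006,"tz":0,"ax":0,"ay":0,"az":0},{"tx":0,"ty":0.006,"tz":0,"ax":0,"ay":0,"az":0},{"tx":0,"ty":0.006,"tz":0,"ax":0,"ay":0,"az":0},{"tx":0,"ty":0.006,"tz":0,"ax":0,"ay":0,"az":0},{"tx":0,"ty":0.004,"tz":0,"ax":0,"ay":0,"az":0}]';python3 -m jog '[{"tx":0,"ty":0.004,"tz":0,"ax":0,"ay":0,"az":0},{"tx":0,"ty":0.004,"tz":0,"ax":0,"ay":0,"az":0},{"tx":0,"ty":0.004,"tz":0,"ax":0,"ay":0,"az":0},{"tx":0,"ty":0.004,"tz":0,"ax":0,"ay":0,"az":0},{"tx":0,"ty":0.002,"tz":0,"ax":0,"ay":0,"az":0},{"tx":0,"ty":0.002,"tz":0,"ax":0,"ay":0,"az":0},{"tx":0,"ty":0.0,"tz":0,"ax":0,"ay":0,"az":0},{"tx":0,"ty":0,"tz":0,"ax":0,"ay":0,"az":0},{"tx":0,"ty":0,"tz":0,"ax":0,"ay":0,"az":0},{"tx":0,"ty":0,"tz":0,"ax":0,"ay":0,"az":0}]';  python3 d.py 495 -169.6 12 1 0
```

```text
time_s: 6.82
tcp_pos: [450.4, -171.3, 11.9]
ee_rot: [0.0, 0.702, 0.712, 0.0]
contact_force: [0.1, 0.6, 0.4]
grip_width: 0.034
grip_force: 43.5
time_s: 7.65
tcp_pos: [469.1, -171.0, 11.8]
ee_rot: [-0.0, 0.703, 0.712, 0.0]
contact_force: [-0.9, -0.5, -1.1]
grip_width: 0.03
grip_force: 43.5
t 7.65 tcp [ 469.1 -171.    11.8] F [-0.9 -0.5 -1.1] M [-0.01 -0.01  0.05] grip 0.03 43.5
toolx [-0.013  1.     0.   ] y [ 1.     0.013 -0.   ] z [-0.  0. -1.] q [-0.46  0.13  1.78  0.    1.23 -0.48]
shift [ 1.1 25.9 -0.2] turn [-0.01 -0.01 -0.28] shift in target axes [ 0.9 25.9 -0.2]
```

```bash
python3 -m jog '[{"tx":0.0005,"ty":0.003,"tz":0,"ax":0,"ay":0,"az":0},{"tx":0.0005,"ty":0.003,"tz":0,"ax":0,"ay":0,"az":0},{"tx":0,"ty":0.004,"tz":0,"ax":0,"ay":0,"az":0},{"tx":0,"ty":0.004,"tz":0,"ax":0,"ay":0,"az":0},{"tx":0,"ty":0.004,"tz":0,"ax":0,"ay":0,"az":0},{"tx":0,"ty":0.004,"tz":0,"ax":0,"ay":0,"az":0},{"tx":0,"ty":0.002,"tz":0,"ax":0,"ay":0,"az":0},{"tx":0,"ty":0.002,"tz":0,"ax":0,"ay":0,"az":0},{"tx":0,"ty":0,"tz":0,"ax":0,"ay":0,"az":0},{"tx":0,"ty":0,"tz":0,"ax":0,"ay":0,"az":0}]';python3 d.py 495 -169.6 12 1 0;python3 -c "
from h import *
s=snap('top','top2'); im=s['pixels'][:,:,::-1]
a=cv2.resize(im[140:215,270:355],None,fx=8,fy=8,interpolation=cv2.INTER_CUBIC)
cv2.imwrite('pics/c3.png',np.clip(a*1.3,0,255).astype(np.uint8))"
```

```text
time_s: 8.48
tcp_pos: [495.3, -169.7, 11.7]
ee_rot: [-0.0, 0.703, 0.712, -0.0]
contact_force: [-0.1, -0.4, -0.4]
grip_width: 0.031
grip_force: 43.5
t 8.48 tcp [ 495.3 -169.7   11.7] F [-0.1 -0.4 -0.4] M [ 0.04  0.   -0.02] grip 0.031 43.5
toolx [-0.013  1.     0.   ] y [ 1.     0.013 -0.   ] z [-0.  0. -1.] q [-0.44  0.18  1.72  0.    1.24 -0.45]
shift [ 0.1 -0.3 -0.3] turn [-0.01 -0.01 -0.26] shift in target axes [ 0.1 -0.3 -0.3]
```

View pics/c3.png

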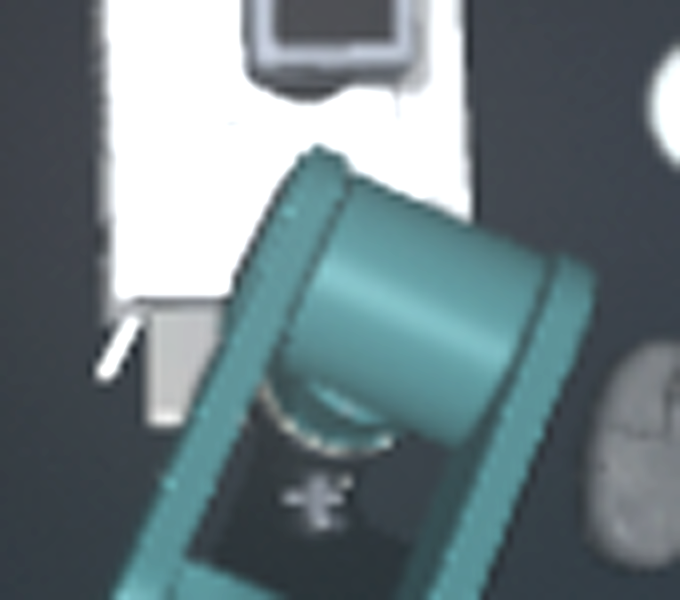

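The tray is in line between the rails: its left edge is at about x=148 px, just inside the left rail start at (140,312). Next I release it, rise and back off.

```bash
python3 -m jog '[{"tx":0,"ty":0,"tz":0,"ax":0,"ay":0,"az":0},{"tx":0,"ty":0,"tz":0,"ax":0,"ay":0,"az":0},{"tx":0,"ty":0,"tz":0,"ax":0,"ay":0,"az":0},{"tx":0,"ty":0,"tz":-0.002,"ax":0,"ay":0,"az":0},{"tx":0,"ty":0,"tz":-0.005,"ax":0,"ay":0,"az":0},{"tx":0,"ty":0,"tz":-0.008,"ax":0,"ay":0,"az":0},{"tx":0,"ty":0,"tz":-0.01,"ax":0,"ay":0,"az":0},{"tx":0,"ty":0,"tz":-0.01,"ax":0,"ay":0,"az":0},{"tx":0,"ty":0,"tz":-0.01,"ax":0,"ay":0,"az":0},{"tx":0,"ty":0,"tz":-0.01,"ax":0,"ay":0,"az":0}]' 0.025 40;python3 -m jog '[{"tx":0,"ty":-0.003,"tz":-0.005,"ax":0,"ay":0,"az":0},{"tx":0,"ty":-0.008,"tz":-0.005,"ax":0,"ay":0,"az":0},{"tx":0,"ty":-0.01,"tz":-0.004,"ax":0,"ay":0,"az":0},{"tx":0,"ty":-0.01,"tz":-0.004,"ax":0,"ay":0,"az":0},{"tx":0,"ty":-0.01,"tz":-0.004,"ax":0,"ay":0,"az":0},{"tx":0,"ty":-0.01,"tz":-0.004,"ax":0,"ay":0,"az":0},{"tx":0,"ty":-0.01,"tz":-0.004,"ax":0,"ay":0,"az":0},{"tx":0,"ty":-0.01,"tz":0,"ax":0,"ay":0,"az":0},{"tx":0,"ty":-0.005,"tz":0,"ax":0,"ay":0,"az":0},{"tx":0,"ty":-0.004,"tz":0,"ax":0,"ay":0,"az":0}]' 0; python3 d.py 430 -171 90 -89 45
```

```text
time_s: 9.37
tcp_pos: [495.8, -169.9, 68.6]
ee_rot: [0.001, 0.703, 0.712, 0.0]
contact_force: [-0.1, -0.2, -0.5]
grip_width: 0.292
grip_force: 0.0
time_s: 10.2
tcp_pos: [414.3, -170.7, 96.7]
ee_rot: [-0.0, 0.703, 0.711, 0.0]
contact_force: [-0.0, -0.2, 0.3]
grip_width: 0.0
grip_force: 0.0
t 10.2 tcp [ 414.3 -170.7   96.7] F [-0.  -0.2  0.3] M [ 0.03 -0.06 -0.07] grip 0.0 0.0
toolx [-0.012  1.     0.   ] y [1.    0.012 0.   ] z [ 0.  0. -1.] q [-0.52 -0.07  1.8   0.    1.41 -0.53]
shift [-0.5 15.7  6.7] turn [-35.06  35.24  84.64] shift in target axes [ 6.3  0.6 15.8]
```

Turn 90° about the tool axis, then tilt.

```bash
python3 -m jog '[{"tx":0,"ty":0,"tz":0,"ax":0,"ay":0,"az":7},{"tx":0,"ty":0,"tz":0,"ax":0,"ay":0,"az":7},{"tx":0,"ty":0,"tz":0,"ax":0,"ay":0,"az":7},{"tx":0,"ty":0,"tz":0,"ax":0,"ay":0,"az":7},{"tx":0,"ty":0,"tz":0,"ax":0,"ay":0,"az":7},{"tx":0,"ty":0,"tz":0,"ax":0,"ay":0,"az":7},{"tx":0,"ty":0,"tz":0,"ax":0,"ay":0,"az":7},{"tx":0,"ty":0,"tz":0,"ax":0,"ay":0,"az":7},{"tx":0,"ty":0,"tz":0,"ax":0,"ay":0,"az":7},{"tx":0,"ty":0,"tz":0,"ax":0,"ay":0,"az":7}]';python3 -m jog '[{"tx":0,"ty":0,"tz":0,"ax":0,"ay":0,"az":7},{"tx":0,"ty":0,"tz":0,"ax":0,"ay":0,"az":7},{"tx":0,"ty":0,"tz":0,"ax":0,"ay":0,"az":5.7},{"tx":0,"ty":0,"tz":0,"ax":0,"ay":6.5,"az":0},{"tx":0,"ty":0,"tz":0,"ax":0,"ay":6.5,"az":0},{"tx":0,"ty":0,"tz":0,"ax":0,"ay":6.5,"az":0},{"tx":0,"ty":0,"tz":0,"ax":0,"ay":6.5,"az":0},{"tx":0,"ty":0,"tz":0,"ax":0,"ay":6.5,"az":0},{"tx":0,"ty":0,"tz":0,"ax":0,"ay":6.5,"az":0},{"tx":0,"ty":0,"tz":0,"ax":0,"ay":6,"az":0}]'; python3 d.py 460 -170.5 11 -89 45
```

```text
time_s: 11.03
tcp_pos: [415.1, -170.6, 96.4]
ee_rot: [-0.0, 0.984, 0.177, -0.0]
contact_force: [0.3, -0.8, 0.2]
grip_width: 0.001
grip_force: 0.0
time_s: 11.87
tcp_pos: [415.1, -170.9, 97.3]
ee_rot: [-0.002, 0.923, 0.009, 0.386]
contact_force: [-0.6, 0.9, -0.4]
grip_width: 0.003
grip_force: 0.0
t 11.87 tcp [ 415.1 -170.9   97.3] F [-0.6  0.9 -0.4] M [0.04 0.38 0.03] grip 0.003 0.0
toolx [0.703 0.014 0.711] y [ 0.017 -1.     0.003] z [ 0.711  0.01  -0.703] q [-0.98 -0.49  2.32  0.8   0.99  0.23]
shift [-29.9   0.1  92.6] turn [ 0.13 -0.35  0.12] shift in target axes [-29.3   0.4  92.8]
```

```bash
python3 -m jog '[{"tx":-0.003,"ty":0,"tz":0.009,"ax":0,"ay":0,"az":0},{"tx":-0.004,"ty":0,"tz":0.012,"ax":0,"ay":0,"az":0},{"tx":-0.004,"ty":0,"tz":0.012,"ax":0,"ay":0,"az":0},{"tx":-0.004,"ty":0,"tz":0.012,"ax":0,"ay":0,"az":0},{"tx":-0.004,"ty":0,"tz":0.012,"ax":0,"ay":0,"az":0},{"tx":-0.004,"ty":0,"tz":0.012,"ax":0,"ay":0,"az":0},{"tx":-0.004,"ty":0,"tz":0.012,"ax":0,"ay":0,"az":0},{"tx":-0.003,"ty":0,"tz":0.006,"ax":0,"ay":0,"az":0},{"tx":0,"ty":0,"tz":0.004,"ax":0,"ay":0,"az":0},{"tx":0,"ty":0,"tz":0.001,"ax":0,"ay":0,"az":0}]'; python3 d.py 478 -170.2 12 -89 45;python3 -c "
from h import *
s=snap('side','side1'); im=s['pixels'][:,:,::-1]
a=cv2.resize(im[130:260,150:300],None,fx=4.5,fy=4.5,interpolation=cv2.INTER_CUBIC)
b=cv2.resize(snap('top','top3')['pixels'][130:215,260:360,::-1],None,fx=6,fy=6,interpolation=cv2.INTER_CUBIC)
cv2.imwrite('pics/c4.png',b)"
```

```text
time_s: 12.7
tcp_pos: [459.1, -169.6, 9.9]
ee_rot: [-0.004, 0.924, 0.008, 0.382]
contact_force: [-0.1, -0.1, -0.3]
grip_width: 0.0
grip_force: 0.0
t 12.7 tcp [ 459.1 -169.6    9.9] F [-0.1 -0.1 -0.3] M [ 0.01  0.3  -0.02] grip 0.0 0.0
toolx [0.708 0.012 0.707] y [ 0.018 -1.    -0.001] z [ 0.706  0.014 -0.708] q [-0.85 -0.19  2.33  0.99  0.7   0.01]
shift [14.9  0.9 11.9] turn [-0.07  0.05 -0.02] shift in target axes [14.9  0.9 11.9]
```

View pics/c4.png

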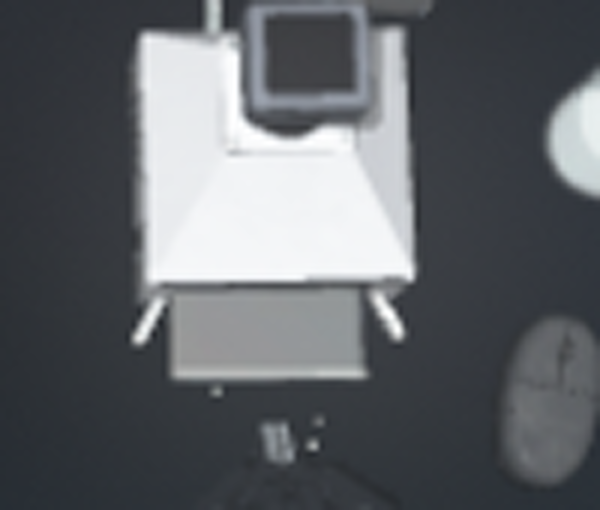

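The picture shows the tray straight and centred: its near wall runs (172,378)–(366,376) between rail tips at (138,340) and (400,336), with the fingers at about (278,440) behind its middle.

```bash
python3 -m jog '[{"tx":0.004,"ty":0,"tz":0.002,"ax":0,"ay":0,"az":0},{"tx":0.003,"ty":0,"tz":0.003,"ax":0,"ay":0,"az":0},{"tx":0.003,"ty":0,"tz":0.003,"ax":0,"ay":0,"az":0},{"tx":0.003,"ty":0,"tz":0.003,"ax":0,"ay":0,"az":0},{"tx":0.003,"ty":0,"tz":0.003,"ax":0,"ay":0,"az":0},{"tx":0.003,"ty":0,"tz":0.003,"ax":0,"ay":0,"az":0},{"tx":0.004,"ty":0,"tz":0.004,"ax":0,"ay":0,"az":0},{"tx":0.004,"ty":0,"tz":0.004,"ax":0,"ay":0,"az":0},{"tx":0.004,"ty":0,"tz":0.004,"ax":0,"ay":0,"az":0},{"tx":0.004,"ty":0,"tz":0.004,"ax":0,"ay":0,"az":0}]'; python3 -m jog '[{"tx":0.004,"ty":0,"tz":0.004,"ax":0,"ay":0,"az":0},{"tx":0.004,"ty":0,"tz":0.004,"ax":0,"ay":0,"az":0},{"tx":0.003,"ty":0,"tz":0.003,"ax":0,"ay":0,"az":0},{"tx":0.003,"ty":0,"tz":0.003,"ax":0,"ay":0,"az":0},{"tx":0.003,"ty":0,"tz":0.003,"ax":0,"ay":0,"az":0},{"tx":0.002,"ty":0,"tz":0.002,"ax":0,"ay":0,"az":0},{"tx":0,"ty":0,"tz":0,"ax":0,"ay":0,"az":0},{"tx":0,"ty":0,"tz":0,"ax":0,"ay":0,"az":0},{"tx":0,"ty":0,"tz":0,"ax":0,"ay":0,"az":0},{"tx":0,"ty":0,"tz":0,"ax":0,"ay":0,"az":0}]'; python3 d.py 557 -168.5 11 -89 45
```

```text
time_s: 13.63
tcp_pos: [507.8, -169.0, 11.9]
ee_rot: [-0.004, 0.924, 0.008, 0.383]
contact_force: [-1.5, -0.2, -0.0]
grip_width: 0.001
grip_force: 0.3
time_s: 14.47
tcp_pos: [533.9, -168.6, 11.9]
ee_rot: [-0.003, 0.924, 0.008, 0.383]
contact_force: [-0.3, 0.1, -0.1]
grip_width: 0.003
grip_force: 0.0
t 14.47 tcp [ 533.9 -168.6   11.9] F [-0.3  0.1 -0.1] M [ 0.06  0.34 -0.02] grip 0.003 0.0
toolx [0.707 0.012 0.707] y [ 0.018 -1.    -0.   ] z [ 0.707  0.013 -0.707] q [-0.68 -0.04  2.19  1.    0.57  0.12]
shift [15.8  0.4 17. ] turn [-0.02  0.01  0.01] shift in target axes [15.8  0.3 17. ]
```

```bash
python3 -m jog '[{"tx":0.002,"ty":0,"tz":0.002,"ax":0,"ay":0,"az":0},{"tx":0.002,"ty":0,"tz":0.002,"ax":0,"ay":0,"az":0},{"tx":0.002,"ty":0,"tz":0.002,"ax":0,"ay":0,"az":0},{"tx":0.002,"ty":0,"tz":0.002,"ax":0,"ay":0,"az":0},{"tx":0.002,"ty":0,"tz":0.002,"ax":0,"ay":0,"az":0},{"tx":0.001,"ty":0,"tz":0.001,"ax":0,"ay":0,"az":0},{"tx":0.001,"ty":0,"tz":0.001,"ax":0,"ay":0,"az":0},{"tx":0.001,"ty":0,"tz":0.001,"ax":0,"ay":0,"az":0},{"tx":0.001,"ty":0,"tz":0.001,"ax":0,"ay":0,"az":0},{"tx":0,"ty":0,"tz":0,"ax":0,"ay":0,"az":0}]'; python3 d.py 557 -168.5 11 -89 45
```

```text
time_s: 15.3
tcp_pos: [554.1, -168.2, 12.0]
ee_rot: [-0.003, 0.924, 0.008, 0.383]
contact_force: [-0.6, 0.2, 0.1]
grip_width: 0.002
grip_force: 0.0
t 15.3 tcp [ 554.1 -168.2   12. ] F [-0.6  0.2  0.1] M [-0.03  0.36 -0.02] grip 0.002 0.0
toolx [0.707 0.013 0.707] y [ 0.018 -1.    -0.   ] z [ 0.707  0.013 -0.707] q [-0.64  0.    2.15  1.    0.54  0.14]
shift [1.3 0.3 2.8] turn [-0.02 -0.01  0.02] shift in target axes [1.3 0.3 2.8]
```

```bash
python3 -m jog '[{"tx":0.0005,"ty":0,"tz":0.0005,"ax":0,"ay":0,"az":0},{"tx":0.0005,"ty":0,"tz":0.0005,"ax":0,"ay":0,"az":0},{"tx":0.0005,"ty":0,"tz":0.0005,"ax":0,"ay":0,"az":0},{"tx":0.0005,"ty":0,"tz":0.0005,"ax":0,"ay":0,"az":0},{"tx":0,"ty":0,"tz":0,"ax":0,"ay":0,"az":0},{"tx":0,"ty":0,"tz":0,"ax":0,"ay":0,"az":0},{"tx":0,"ty":0,"tz":0,"ax":0,"ay":0,"az":0},{"tx":0,"ty":0,"tz":0,"ax":0,"ay":0,"az":0},{"tx":0,"ty":0,"tz":0,"ax":0,"ay":0,"az":0},{"tx":0,"ty":0,"tz":0,"ax":0,"ay":0,"az":0}]'
```

```text
time_s: 16.13
tcp_pos: [556.7, -168.2, 12.0]
ee_rot: [-0.003, 0.924, 0.008, 0.383]
contact_force: [0.3, 0.4, -0.7]
grip_width: 0.004
grip_force: 0.0
```

```bash
python3 d.py
```

```text
t 16.13 tcp [ 556.7 -168.2   12. ] F [ 0.3  0.4 -0.7] M [-0.01  0.34  0.02] grip 0.004 0.0
toolx [0.707 0.013 0.707] y [ 0.018 -1.    -0.   ] z [ 0.707  0.013 -0.707] q [-0.64  0.01  2.15  1.    0.54  0.15]
```

```bash
python3 -m jog '[{"tx":0.0005,"ty":0,"tz":0.0005,"ax":0,"ay":0,"az":0},{"tx":0.0005,"ty":0,"tz":0.0005,"ax":0,"ay":0,"az":0},{"tx":0.0005,"ty":0,"tz":0.0005,"ax":0,"ay":0,"az":0},{"tx":0,"ty":0,"tz":0,"ax":0,"ay":0,"az":0},{"tx":0,"ty":0,"tz":0,"ax":0,"ay":0,"az":0},{"tx":0,"ty":0,"tz":0,"ax":0,"ay":0,"az":0},{"tx":0,"ty":0,"tz":0,"ax":0,"ay":0,"az":0},{"tx":0,"ty":0,"tz":0,"ax":0,"ay":0,"az":0},{"tx":0,"ty":0,"tz":0,"ax":0,"ay":0,"az":0},{"tx":0,"ty":0,"tz":0,"ax":0,"ay":0,"az":0}]'
```

```text
time_s: 16.97
tcp_pos: [558.8, -168.1, 12.0]
ee_rot: [-0.003, 0.924, 0.008, 0.383]
contact_force: [-0.9, -0.1, 0.2]
grip_width: -0.002
grip_force: 0.0
```

```bash
python3 -m jog '[{"tx":0.0005,"ty":0,"tz":0.0005,"ax":0,"ay":0,"az":0},{"tx":0.0005,"ty":0,"tz":0.0005,"ax":0,"ay":0,"az":0},{"tx":0.0005,"ty":0,"tz":0.0005,"ax":0,"ay":0,"az":0},{"tx":0,"ty":0,"tz":0,"ax":0,"ay":0,"az":0},{"tx":0,"ty":0,"tz":0,"ax":0,"ay":0,"az":0},{"tx":0,"ty":0,"tz":0,"ax":0,"ay":0,"az":0},{"tx":0,"ty":0,"tz":0,"ax":0,"ay":0,"az":0},{"tx":0,"ty":0,"tz":0,"ax":0,"ay":0,"az":0},{"tx":0,"ty":0,"tz":0,"ax":0,"ay":0,"az":0},{"tx":0,"ty":0,"tz":0,"ax":0,"ay":0,"az":0}]'
```

```text
time_s: 17.8
tcp_pos: [560.9, -168.1, 12.0]
ee_rot: [-0.003, 0.924, 0.008, 0.383]
contact_force: [0.7, 0.5, -1.0]
grip_width: 0.002
grip_force: 0.0
```

```bash
python3 -m jog '[{"tx":0.0005,"ty":0,"tz":0.0005,"ax":0,"ay":0,"az":0},{"tx":0.0005,"ty":0,"tz":0.0005,"ax":0,"ay":0,"az":0},{"tx":0.0005,"ty":0,"tz":0.0005,"ax":0,"ay":0,"az":0},{"tx":0,"ty":0,"tz":0,"ax":0,"ay":0,"az":0},{"tx":0,"ty":0,"tz":0,"ax":0,"ay":0,"az":0},{"tx":0,"ty":0,"tz":0,"ax":0,"ay":0,"az":0},{"tx":0,"ty":0,"tz":0,"ax":0,"ay":0,"az":0},{"tx":0,"ty":0,"tz":0,"ax":0,"ay":0,"az":0},{"tx":0,"ty":0,"tz":0,"ax":0,"ay":0,"az":0},{"tx":0,"ty":0,"tz":0,"ax":0,"ay":0,"az":0}]'
```

```text
time_s: 18.63
tcp_pos: [563.0, -168.0, 11.9]
ee_rot: [-0.003, 0.924, 0.008, 0.383]
contact_force: [-0.1, 0.6, -0.3]
grip_width: 0.001
grip_force: 0.1
```

```bash
python3 -m jog '[{"tx":0.0005,"ty":0,"tz":0.0005,"ax":0,"ay":0,"az":0},{"tx":0.0005,"ty":0,"tz":0.0005,"ax":0,"ay":0,"az":0},{"tx":0.0005,"ty":0,"tz":0.0005,"ax":0,"ay":0,"az":0},{"tx":0,"ty":0,"tz":0,"ax":0,"ay":0,"az":0},{"tx":0,"ty":0,"tz":0,"ax":0,"ay":0,"az":0},{"tx":0,"ty":0,"tz":0,"ax":0,"ay":0,"az":0},{"tx":0,"ty":0,"tz":0,"ax":0,"ay":0,"az":0},{"tx":0,"ty":0,"tz":0,"ax":0,"ay":0,"az":0},{"tx":0,"ty":0,"tz":0,"ax":0,"ay":0,"az":0},{"tx":0,"ty":0,"tz":0,"ax":0,"ay":0,"az":0}]'
```

```text
time_s: 19.47
tcp_pos: [565.1, -168.1, 12.0]
ee_rot: [-0.003, 0.924, 0.008, 0.383]
contact_force: [-0.2, 0.0, 0.1]
grip_width: -0.003
grip_force: 0.1
```

```bash
python3 -m jog '[{"tx":0.0005,"ty":0,"tz":0.0005,"ax":0,"ay":0,"az":0},{"tx":0.0005,"ty":0,"tz":0.0005,"ax":0,"ay":0,"az":0},{"tx":0.0005,"ty":0,"tz":0.0005,"ax":0,"ay":0,"az":0},{"tx":0,"ty":0,"tz":0,"ax":0,"ay":0,"az":0},{"tx":0,"ty":0,"tz":0,"ax":0,"ay":0,"az":0},{"tx":0,"ty":0,"tz":0,"ax":0,"ay":0,"az":0},{"tx":0,"ty":0,"tz":0,"ax":0,"ay":0,"az":0},{"tx":0,"ty":0,"tz":0,"ax":0,"ay":0,"az":0},{"tx":0,"ty":0,"tz":0,"ax":0,"ay":0,"az":0},{"tx":0,"ty":0,"tz":0,"ax":0,"ay":0,"az":0}]'
```

```text
time_s: 20.3
tcp_pos: [567.3, -168.0, 11.9]
ee_rot: [-0.003, 0.924, 0.008, 0.383]
contact_force: [-2.0, -0.9, -0.3]
grip_width: -0.001
grip_force: 0.7
```

```bash
python3 -m jog '[{"tx":0.0005,"ty":0,"tz":0.0005,"ax":0,"ay":0,"az":0},{"tx":0,"ty":0,"tz":0,"ax":0,"ay":0,"az":0},{"tx":0,"ty":0,"tz":0,"ax":0,"ay":0,"az":0},{"tx":0,"ty":0,"tz":0,"ax":0,"ay":0,"az":0},{"tx":0,"ty":0,"tz":0,"ax":0,"ay":0,"az":0},{"tx":0,"ty":0,"tz":0,"ax":0,"ay":0,"az":0},{"tx":0,"ty":0,"tz":0,"ax":0,"ay":0,"az":0},{"tx":0,"ty":0,"tz":0,"ax":0,"ay":0,"az":0},{"tx":0,"ty":0,"tz":0,"ax":0,"ay":0,"az":0},{"tx":0,"ty":0,"tz":0,"ax":0,"ay":0,"az":0}]'
```

```text
time_s: 21.13
tcp_pos: [567.9, -168.0, 11.9]
ee_rot: [-0.003, 0.924, 0.008, 0.383]
contact_force: [-4.0, -2.2, 0.7]
grip_width: -0.001
grip_force: 1.9
```

```bash
python3 -m jog '[{"tx":0.0004,"ty":0,"tz":0.0004,"ax":0,"ay":0,"az":0},{"tx":0.0003,"ty":0,"tz":0.0003,"ax":0,"ay":0,"az":0},{"tx":0,"ty":0,"tz":0,"ax":0,"ay":0,"az":0},{"tx":0,"ty":0,"tz":0,"ax":0,"ay":0,"az":0},{"tx":0,"ty":0,"tz":0,"ax":0,"ay":0,"az":0},{"tx":0,"ty":0,"tz":0,"ax":0,"ay":0,"az":0},{"tx":0,"ty":0,"tz":0,"ax":0,"ay":0,"az":0},{"tx":0,"ty":0,"tz":0,"ax":0,"ay":0,"az":0},{"tx":0,"ty":0,"tz":0,"ax":0,"ay":0,"az":0},{"tx":0,"ty":0,"tz":0,"ax":0,"ay":0,"az":0}]'
```

```text
time_s: 21.97
tcp_pos: [568.8, -168.0, 11.9]
ee_rot: [-0.003, 0.924, 0.008, 0.383]
contact_force: [-5.4, -2.0, 1.7]
grip_width: -0.001
grip_force: 2.8
```

```bash
python3 -m jog '[{"tx":0.0004,"ty":0,"tz":0.0004,"ax":0,"ay":0,"az":0},{"tx":0,"ty":0,"tz":0,"ax":0,"ay":0,"az":0},{"tx":0,"ty":0,"tz":0,"ax":0,"ay":0,"az":0},{"tx":0,"ty":0,"tz":0,"ax":0,"ay":0,"az":0},{"tx":0,"ty":0,"tz":0,"ax":0,"ay":0,"az":0},{"tx":0,"ty":0,"tz":0,"ax":0,"ay":0,"az":0},{"tx":0,"ty":0,"tz":0,"ax":0,"ay":0,"az":0},{"tx":0,"ty":0,"tz":0,"ax":0,"ay":0,"az":0},{"tx":0,"ty":0,"tz":0,"ax":0,"ay":0,"az":0},{"tx":0,"ty":0,"tz":0,"ax":0,"ay":0,"az":0}]';python3 -m jog '[{"tx":0,"ty":0,"tz":0,"ax":0,"ay":0,"az":0},{"tx":0,"ty":0,"tz":0,"ax":0,"ay":0,"az":0},{"tx":0,"ty":0,"tz":0,"ax":0,"ay":0,"az":0},{"tx":0,"ty":0,"tz":0,"ax":0,"ay":0,"az":0},{"tx":0,"ty":0,"tz":0,"ax":0,"ay":0,"az":0},{"tx":0,"ty":0,"tz":0,"ax":0,"ay":0,"az":0},{"tx":0,"ty":0,"tz":0,"ax":0,"ay":0,"az":0},{"tx":0,"ty":0,"tz":0,"ax":0,"ay":0,"az":0},{"tx":0,"ty":0,"tz":0,"ax":0,"ay":0,"az":0},{"tx":0,"ty":0,"tz":0,"ax":0,"ay":0,"az":0}]'
```

```text
time_s: 22.8
tcp_pos: [569.3, -168.0, 11.9]
ee_rot: [-0.003, 0.924, 0.008, 0.383]
contact_force: [-6.6, -1.2, 2.2]
grip_width: -0.004
grip_force: 3.5
time_s: 23.63
tcp_pos: [569.3, -168.0, 11.8]
ee_rot: [-0.003, 0.924, 0.008, 0.383]
contact_force: [-6.7, -1.3, 2.7]
grip_width: -0.002
grip_force: 3.5
```

```bash
python3 -m jog '[{"tx":-0.001,"ty":0,"tz":-0.001,"ax":0,"ay":0,"az":0},{"tx":-0.001,"ty":0,"tz":-0.001,"ax":0,"ay":0,"az":0},{"tx":-0.001,"ty":0,"tz":-0.001,"ax":0,"ay":0,"az":0},{"tx":-0.001,"ty":0,"tz":-0.001,"ax":0,"ay":0,"az":0},{"tx":-0.002,"ty":0,"tz":-0.002,"ax":0,"ay":0,"az":0},{"tx":-0.003,"ty":0,"tz":-0.003,"ax":0,"ay":0,"az":0},{"tx":-0.003,"ty":0,"tz":-0.003,"ax":0,"ay":0,"az":0},{"tx":-0.004,"ty":0,"tz":-0.004,"ax":0,"ay":0,"az":0},{"tx":-0.004,"ty":0,"tz":-0.004,"ax":0,"ay":0,"az":0},{"tx":-0.004,"ty":0,"tz":-0.004,"ax":0,"ay":0,"az":0}]';python3 -m jog '[{"tx":-0.005,"ty":0,"tz":-0.005,"ax":0,"ay":0,"az":0},{"tx":-0.006,"ty":0,"tz":-0.006,"ax":0,"ay":0,"az":0},{"tx":-0.006,"ty":0,"tz":-0.006,"ax":0,"ay":0,"az":0},{"tx":-0.006,"ty":0,"tz":-0.006,"ax":0,"ay":0,"az":0},{"tx":-0.006,"ty":0,"tz":-0.006,"ax":0,"ay":0,"az":0},{"tx":-0.006,"ty":0,"tz":-0.006,"ax":0,"ay":0,"az":0},{"tx":-0.006,"ty":0,"tz":-0.006,"ax":0,"ay":0,"az":0},{"tx":-0.006,"ty":0,"tz":-0.006,"ax":0,"ay":0,"az":0},{"tx":-0.006,"ty":0,"tz":-0.006,"ax":0,"ay":0,"az":0},{"tx":-0.004,"ty":0,"tz":-0.004,"ax":0,"ay":0,"az":0}]'
python3 -m jog '[{"tx":0.002,"ty":0,"tz":-0.006,"ax":0,"ay":0,"az":0},{"tx":0.002,"ty":0,"tz":-0.01,"ax":0,"ay":0,"az":0},{"tx":0.002,"ty":0,"tz":-0.01,"ax":0,"ay":0,"az":0},{"tx":0.002,"ty":0,"tz":-0.01,"ax":0,"ay":0,"az":0},{"tx":0.002,"ty":0,"tz":-0.01,"ax":0,"ay":0,"az":0},{"tx":0.002,"ty":0,"tz":-0.01,"ax":0,"ay":0,"az":0},{"tx":0.002,"ty":0,"tz":-0.008,"ax":0,"ay":0,"az":0},{"tx":0,"ty":0,"tz":-0.005,"ax":0,"ay":0,"az":0},{"tx":0,"ty":0,"tz":-0.003,"ax":0,"ay":0,"az":0},{"tx":0,"ty":0,"tz":0,"ax":0,"ay":0,"az":0}]'
python3 -c "
from h import *
b=cv2.resize(snap('top','top4')['pixels'][130:230,130:390,::-1],None,fx=3,fy=3,interpolation=cv2.INTER_CUBIC)
c=load('top4')['pixels'][155:205,280:345,::-1].astype(float); c=cv2.resize(np.clip(c*2,0,255).astype(np.uint8),None,fx=5.5,fy=5.5,interpolation=cv2.INTER_CUBIC)
o=np.zeros((590,780,3),np.uint8); o[:300]=b; o[305:305+c.shape[0],:c.shape[1]]=c; cv2.imwrite('pics/c5.png',o)"; python3 d.py
```

```text
time_s: 24.47
tcp_pos: [534.9, -168.5, 11.9]
ee_rot: [-0.004, 0.924, 0.008, 0.383]
contact_force: [-0.1, -0.7, 0.5]
grip_width: 0.002
grip_force: 0.0
time_s: 25.3
tcp_pos: [454.0, -169.9, 11.8]
ee_rot: [-0.003, 0.924, 0.008, 0.383]
contact_force: [0.8, -0.1, 0.6]
grip_width: 0.001
grip_force: 0.0
time_s: 26.13
tcp_pos: [413.9, -171.1, 73.4]
ee_rot: [-0.003, 0.924, 0.008, 0.383]
contact_force: [-1.4, 0.3, 0.3]
grip_width: -0.002
grip_force: 0.0
t 26.18 tcp [ 413.9 -170.9   72.9] F [-0.6 -0.8 -0.8] M [-0.03  0.31 -0.04] grip 0.002 0.0
toolx [0.707 0.013 0.707] y [ 0.017 -1.     0.   ] z [ 0.707  0.012 -0.707] q [-0.98 -0.45  2.34  0.83  0.94  0.17]
```

View pics/c5.png

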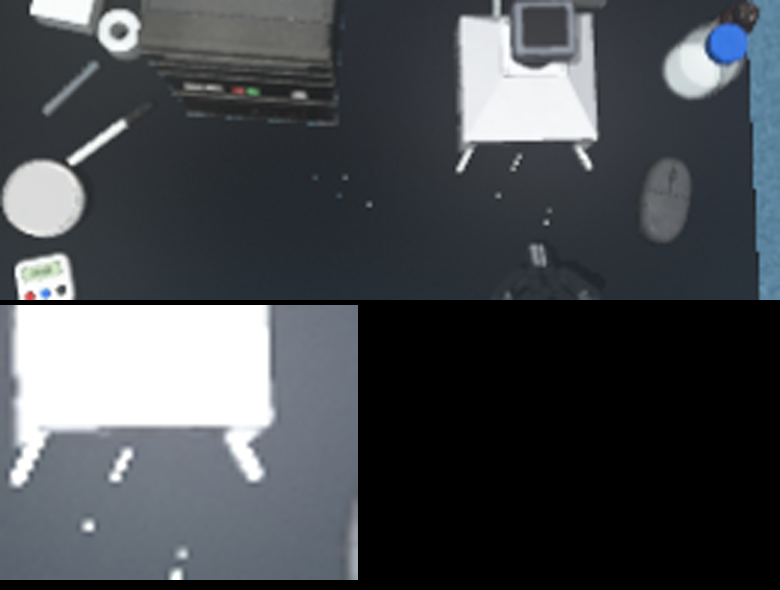

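The final view shows no tray left in front of the slot: the bar's front edge at crop (460–597,142) is clear. The petri dishes, timer and bottle are unmoved and the gripper is well clear, so I hand in.

```bash
python3 -c "
from cell import robot
print(robot.finish_job())"
```

```text
the job is handed in; nothing more can be done
None
```

The tray is inside the hood: I pressed it onto the stop with about 6.7 N (roughly 2.6 mm of pad travel), held it there for over a second, drew back at about 24 s and handed the job in at about 26 s; the flap can't be seen from the cameras, so its being shut is inferred from the tray sitting about 25 mm past it, and the petri dishes, timer and bottle look unmoved.

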